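# Set the kit tray's retaining bar, load the kit and lock the bar

## Task

Make up the ward kit: pull the spring plunger knob on the kit tray, draw the retaining bar back towards the open front of the tray to its last hole and let the pin snap in; then put each of the jars and cartons that are waiting to the left of the tray (three or four of the four kinds) the right way up inside its own outline on the tray's layout cards, cartons squared up with the drawn rectangles. Finally pull the plunger again, bring the bar up to the middle hole in front of the items and let the pin snap fully home; leave the stapler, tape roll and pouch roll where they are.

Things in the scene. Friction and masses are not known exactly. Their poses are not given: they have to be found in the camera images.
- kit_tray: Grey kit tray fixed to the worktop, 190 (its x) x 460 mm (its y), floor top 8 mm above the worktop; its only rim, 14 mm high, is at the rear. Origin: centre of its underside. x points to the rear (away from the robot), y to the left end, which carries the plunger. Four layout cards lie in a row at x = +40 mm, y = -141, -47, 47 and 141 mm; which card is where varies.
- bar (a joint): Aluminium retaining bar across the tray along its y: 8 mm thick, 392 mm long, 18 to 36 mm above the worktop. Value in m drawn toward the tray's -x (front): 0 = innermost hole (start; over the row of cards, x = +40 mm), 0.044 = middle hole, 0.088 = last hole; stops at -0.002 and 0.091. Friction 1 N; 1.5 mm play in a hole. In the middle hole its rear face is 40 mm before the outline centres.
- plunger (a joint): Height in m the plunger is pulled up: 0 (pin fully in a hole) to 0.013 (stop). A spring pushes it down with 5 N at 0, 9 N at the stop. The pin goes 7 mm deep; pulled up 9 mm or more it is clear and the bar can slide. Released between holes, it rides on the strip at about 0.007 and drops in by itself when the bar is moved over a hole (catches within about 3 mm).
- knob (a point): Centre of the plunger's black knob, an upright cylinder 28 mm in diameter, 28 mm tall, on the bar's carriage at the tray's left end (tray y = +212 mm). At rest the centre is 70 mm above the worktop, top 84, underside 56 mm; below it an 18 mm barrel on a 34 x 30 mm block whose top is 36 mm up. It moves with the bar and lifts with the plunger.
- bar_mid (a point): Middle of the bar's top edge, 36 mm above the worktop.
- large_jar: Larger white ointment jar with a ribbed black screw cap, a plain cylinder, 54 mm diameter, 42 mm tall. Starts on the worktop left of the tray; may be absent. Origin: centre of its underside; z up. 
- small_jar: Smaller white ointment jar with a ribbed black screw cap, a plain cylinder, 40 mm diameter, 34 mm tall. Starts on the worktop left of the tray; may be absent. Origin: centre of its underside; z up. 
- large_carton: Larger flat-lying carton, white, 50 mm (its x) x 96 mm (its y), 22 mm high. Starts on the worktop left of the tray; may be absent. Origin: centre of its underside; z up. 
- small_carton: Smaller flat-lying carton, white with a coloured end, 40 mm (its x) x 80 mm (its y), 30 mm high. Starts on the worktop left of the tray; may be absent. Origin: centre of its underside; z up. 
- spot_large_jar: Look-only layout card, 80 mm (x) long, flat on the tray floor; its origin is the centre of the outline, its axes are parallel to the tray's. Drawn on it is the larger circle, 64 mm inside, for the larger jar.
- spot_small_jar: Look-only layout card, 80 mm (x) long, flat on the tray floor; its origin is the centre of the outline, its axes are parallel to the tray's. Drawn on it is the smaller circle, 50 mm inside, for the smaller jar.
- spot_large_carton: Look-only layout card, 80 mm (x) long, flat on the tray floor; its origin is the centre of the outline, its axes are parallel to the tray's. Drawn on it is the larger rectangle, 60 mm (x) x 101 mm (y) inside, for the larger carton: its long side along the tray's y.
- spot_small_carton: Look-only layout card, 80 mm (x) long, flat on the tray floor; its origin is the centre of the outline, its axes are parallel to the tray's. Drawn on it is the smaller rectangle, 50 mm (x) x 85 mm (y) inside, for the smaller carton: its long side along the tray's y.
- stapler: Red and black stapler, 131 x 32 x 40 mm, lying behind the tray: leave alone. Origin: centre of its underside.
- tape_roll: Roll of brown tape, 93 mm diameter, 48 mm high, at the back of the worktop, behind the jars and cartons: leave alone. Origin: centre of its underside.
- pouch_roll: Roll of sealed dose pouches, 66 mm diameter, 56 mm high, at the far left: leave alone. Origin: centre of its underside.
There are look-alikes about, which are no part of the job. What is shaped like the small_jar but purple is not meant.

How it is judged (in metres and radians):
On the way, in this order (a step that is already met when the one before it is completed fails the run):
1. the bar is drawn back to the last hole (0.088 m, within 4 mm) and the pin has snapped in (plunger below 2.5 mm) (value of joint bar between 0.084 and 0.092 m and value of joint plunger below 0.0025 m), for 0.3 s.
2. with the bar still locked in the last hole, every jar and carton present is in its own outline (within 10 mm, upright, cartons squared up within 0.2 rad) (all of step 1 and horizontal distance between large_jar and spot_large_jar below 0.01 m and angle between each of large_jar, small_jar, large_carton, small_carton's own z axis and vertical below 0.1 rad and z of large_jar in the frame of kit_tray between 0.003 and 0.014 m and linear speed of each of large_jar, small_jar, large_carton, small_carton below 0.02 m/s and horizontal distance between small_jar and spot_small_jar below 0.01 m and z of small_jar in the frame of kit_tray between 0.003 and 0.014 m and horizontal distance between large_carton and spot_large_carton below 0.01 m and z of large_carton in the frame of kit_tray between 0.003 and 0.014 m and angle between the x axis of each of large_carton, small_carton and the x axis of kit_tray, either way round below 0.2 rad and horizontal distance between small_carton and spot_small_carton below 0.01 m and z of small_carton in the frame of kit_tray between 0.003 and 0.014 m), for 0.2 s.
At the end, for the whole second after the job is handed in: Bar in the middle hole (0.044 m, within 4 mm), pin home (plunger below 2.5 mm); every jar and carton present upright (tilt below 0.1 rad), still, on the tray floor, centre within 10 mm of its own outline's centre, cartons squared with the tray within 0.2 rad (value of joint bar between 0.04 and 0.048 m and value of joint plunger below 0.0025 m and horizontal distance between large_jar and spot_large_jar below 0.01 m and angle between each of large_jar, small_jar, large_carton, small_carton's own z axis and vertical below 0.1 rad and z of large_jar in the frame of kit_tray between 0.003 and 0.014 m and linear speed of each of large_jar, small_jar, large_carton, small_carton below 0.02 m/s and horizontal distance between small_jar and spot_small_jar below 0.01 m and z of small_jar in the frame of kit_tray between 0.003 and 0.014 m and horizontal distance between large_carton and spot_large_carton below 0.01 m and z of large_carton in the frame of kit_tray between 0.003 and 0.014 m and angle between the x axis of each of large_carton, small_carton and the x axis of kit_tray, either way round below 0.2 rad and horizontal distance between small_carton and spot_small_carton below 0.01 m and z of small_carton in the frame of kit_tray between 0.003 and 0.014 m); the robot touches nothing.
It fails at once if the stapler, tape roll or pouch roll is moved more than 3 cm (distance of any of stapler, tape_roll, pouch_roll from where it was at the start of the episode above 0.03 m).
Of large_jar, small_jar, large_carton, small_carton only 3 to 4 are there at a start; the rules pass over those that are not, and their reading is None.
At some moment in a run one of large_jar, small_jar, large_carton, small_carton may be knocked a few centimetres aside while the robot is not near it.
It also fails if it takes over 210 s, if anything falls off the work surface, if the arm or the gripper's body presses on something with over 40 N, if the wrist force passes 120 N, or if a joint passes its speed limit or range.

## Robot

A 6-joint arm with a two-finger parallel gripper is mounted at the origin on a cart in front of the work surface, level with it; the furniture and walls round the work are solid. World frame = base frame: x ahead of the robot, y to its left, z up, the work surface at z = 0. Lengths are in mm, angles in degrees, forces in N, time in s.
With the tool pointing down it reaches from about 300 to 850 mm from the base axis. Payload 4.2 kg.
Tool frame: the origin (TCP) lies midway between the tips of the shut fingers; the grasp point (between the pads) lies 19 mm behind it (env.grasp_offset is the distance from the TCP to the grasp point, in mm); z points along the fingers, y is the line along which they close (so a half turn about z gives the same grasp; the last joint's range is limited). The gripper opens to 91 mm and grips with 3 to 60 N. Pads are 32 mm wide; open, the fingers measure 118 mm over their backs; the gripper's body (76 mm by 178 mm) begins 60 mm behind the grasp point.
Start: joints at [66.52, 18.312, 89.639, -0, 72.044, -1.146], TCP at [218.506, 531.882, 213.976] pointing down, gripper open.
Joint ranges: [-177.97, 177.97], [-48.28, 115.42], [12.27, 149.76], [-77.06, 257.06], [2.81, 150.46], [-146.56, 146.56]. Speed limits (degrees/s): [147.25, 147.25, 180, 180, 180, 180].

## Interface

Orientations are given as [roll, pitch, yaw] about the fixed x, y, z axes, in that order (R = Rz(yaw) Ry(pitch) Rx(roll)).
In Python, from workcell import env, optics gives the robot as it stands. The module is installed in compiled form; this text tells all that it offers.
- The arm moves only by the tool send_rows, never from a script. Its argument "targets" is a list that holds one entry, the list of rows, each a list of 7 numbers: the turn, a rotation vector about the world's x, y, z scaled (see below), then the shift along the world's x, y, z scaled (see below), then the closure, from -1 (fully open) to 1 (shut). In form: [[[rx, ry, rz, x, y, z, gripper], ...]]. A call has 1 to 12 rows; each row shifts and turns the commanded pose from where the row before left it; what a row does not reach is not made up. The controller multiplies each number of a shift by 0.2 m and each number of a turn by pi/2 rad. A row lasts 1/10 s, in which the tool goes at most 50 mm and 8.59 degrees, less where a joint would pass 70% of its speed; a pose out of reach is approached as far as the arm can. A call with a number of a shift or a turn outside -1 to 1 is refused whole. A call with a gripper value outside its range is refused whole. The fingers move at their own pace and stop on an object; "grip_force" is the grip in N (left out, the last holds). Time passes only in rows, so rows that do not move let the fingers close. It gives the time, the measured TCP pose, the force, the opening and the grip force at its end, in the units of the state.
- env.state(): the state, without advancing time (a new reading comes with each control period).
- optics.grab_frame(name): name is "scene" or "top" or "wrist"; returns (picture, depth): 420x560x3 uint8, red, green, blue; 420x560 float32, mm along the optical axis (not along the pixel's ray), 0 where there is no reading.
- optics.camera_info(name): a dict with "camera_matrix" (3x3 intrinsics, pixels), "k1" (the pictures are not rectified: a ray, as slopes to the right and down, at radius r is drawn at 1 + k1 r^2 times it, then the intrinsics apply), "R" (3x3) and "t" (3): a world point X has camera coordinates R X + t; the wrist camera has in their place "mount" (4x4, takes a point from camera to tool coordinates, whose origin is the TCP and whose axes are the flange's). Camera axes: x right, y down, z forward; pixel columns grow to the right and rows downward; lengths in mm; the calibration is good to about 2 mm. A picture is of the moment at which its call begins: read the wrist's pose just before it. camera_info takes no time and is no camera call.
- env.job_done(): hands the job in; it is judged then, once.
Trained networks look in the newest picture that a camera, given by its name, has taken for a name from the list of things; names that differ only in an ending like _2 or _b are one class to them, and where a whole thing is asked for, a point or a joint stands for the part that bears it (a point fixed in the world has none). Each returns a list of dicts, best first, with "conf" (0 to 1); they miss things now and then, are a little off and sometimes report something else, mostly with a low value. They report only what shows in the picture. A call takes as long as a camera call. They do not tell look-alikes from the thing itself.
- optics.silhouettes(camera, name): "mask" (420x560 bool, what is visible of it) and "at" ([column, row] in pixels, amid what is visible of it).
- optics.place_of(camera, name): "at" ([column, row] in pixels: a listed point, or the origin of a listed thing).
The state is a dict: "time_s": time; "qpos": joint angles; "qvel": joint speeds; "effort": joint torques, N m; "ee_pos": TCP position; "ee_rot": TCP orientation; "force": force on the tool from outside, world axes, zero at the start; "torque": the same for the moment, N m; "gripper_width": finger opening in mm; "gripper_force": force on a finger pad.
Only numpy, scipy, OpenCV 4.12 (cv2) and the standard library are available. Lean on these libraries where they do the work, as an engineer would, in place of code of your own. Each camera call takes 0.05 s, during which the arm holds its last target. There are 200 camera calls.

## Working session

There is one attempt and no reset: what is moved stays moved. The work goes in short steps, Python scripts to look and compute and a tool call to move; the robot and the scene stay as the last step left them, time stands still between calls to the robot, and variables do not carry over. Pictures are saved under pics/ and viewed, at most 14 in all, crops included, and the job is handed in when it is done.

Besides the shell and the picture viewer there is one more tool, called in YAML: its name, and indented under it one key for each argument. send_rows: Moves the arm, as the interface text tells. Its arguments: {"type":"object","properties":{"targets":{"type":"array"},"grip_force":{"type":"number"}},"required":["targets"]}

```bash
mkdir -p pics; cat > h.py <<'E'
import numpy as np, cv2
from workcell import env, optics
from scipy.spatial.transform import Rotation as Ro
def cam(name):
    c=optics.camera_info(name); K=np.array(c["camera_matrix"]); k=c["k1"]
    if "R" in c: R=np.array(c["R"]);t=np.array(c["t"]); return K,k,R.T,-R.T@t
    s=env.state(); M=np.array(c["mount"]); Rt=Ro.from_euler('xyz',s["ee_rot"],degrees=True).as_matrix()
    return K,k,Rt@M[:3,:3],Rt@M[:3,3]+np.array(s["ee_pos"])
def rays(C,px):
    K,k,R,o=C; px=np.atleast_2d(np.array(px,float))
    u=cv2.undistortPoints(px[:,None],K,np.array([k,0,0,0.]))[:,0]
    return np.c_[u,np.ones(len(u))]
def onz(C,px,z):
    d=rays(C,px)@C[2].T; o=C[3]; return o+d*((z-o[2])/d[:,2])[:,None]
def withdepth(C,px,dep):
    return C[3]+(rays(C,px)*np.asarray(dep)[:,None])@C[2].T
def proj(C,X):
    K,k,R,o=C; c=(np.atleast_2d(X)-o)@R; 
    return cv2.projectPoints(c[:,None],np.zeros(3),np.zeros(3),K,np.array([k,0,0,0.]))[0][:,0]
def save(p,n): cv2.imwrite(f"pics/{n}.png",cv2.cvtColor(p,cv2.COLOR_RGB2BGR))
def rect(C,mask,dep,zmin,zmax):
    v,u=np.nonzero(mask); d=dep[v,u]; k=d>0; P=withdepth(C,np.c_[u,v][k],d[k])
    q=P[(P[:,2]>zmin)&(P[:,2]<zmax)]
    return P,q
E
cat > look1.py <<'E'
from h import *
np.set_printoptions(precision=1,suppress=True)
s=env.state(); print(s)
for n in ("top","scene"):
    p,d=optics.grab_frame(n); save(p,n+"1"); C=cam(n); print(n,"cam at",C[3])
    np.save(n+"_d.npy",d)
    if n=="scene": break
    for o in ["kit_tray","large_jar","small_jar","large_carton","small_carton","stapler","tape_roll","pouch_roll","spot_large_jar","spot_small_jar","spot_large_carton","spot_small_carton"]:
        for r in optics.silhouettes(n,o)[:3]:
            if r["conf"]<0.3: continue
            P,q=rect(C,r["mask"],d,-20,200)
            if len(P)<10: print(o,"few");continue
            zt=np.percentile(P[:,2],90); T=P[np.abs(P[:,2]-zt)<6]
            b=cv2.minAreaRect(T[:,:2].astype(np.float32))
            col=p[r["mask"]].mean(0)
            print(o,round(r["conf"],2),"at",r["at"],"ztop",round(zt,1),"rect",np.array(b[0]),np.array(b[1]),round(b[2],1),"rgb",col)
    for o in ["knob","bar_mid","kit_tray"]:
        for r in optics.place_of(n,o)[:2]:
            print(o,r["conf"],r["at"],onz(C,[r["at"]],{"knob":70,"bar_mid":36,"kit_tray":0}[o]))
E
python3 look1.py
```

```text
{'time_s': 0.0, 'qpos': array([66.5, 18.4, 89.7, -0. , 72. , -1.1]), 'qvel': array([-0. ,  0. , -0.1,  0.1,  0. ,  0. ]), 'effort': array([ -0. , -41.2, -23.2,   0.1,   0. ,  -0. ]), 'ee_pos': array([218.3, 531.4, 213.1]), 'ee_rot': array([-179.9,   -0. ,  157.7]), 'force': array([-0.8, -0. , -0. ]), 'torque': array([ 0. , -0.1,  0. ]), 'gripper_force': 0.0, 'gripper_width': 91.2037777646844}
top cam at [ 361.7   84.1 1201.1]
kit_tray 0.7 at [177.6, 261.5] ztop 44.2 rect [438.3 350.8] [49.6 51.3] 0.1 rgb [39.6 36.3 33.8]
large_jar 0.8 at [180.1, 263.4] ztop 44.1 rect [438.4 350.8] [49.7 51.3] 2.8 rgb [46.4 42.7 39.3]
large_jar 0.44 at [377.0, 215.8] ztop 83.3 rect [541.7  48.8] [24.9 24.2] 0.8 rgb [117.7 115.2 104.4]
small_jar 0.58 at [265.1, 222.6] ztop 36.7 rect [538.5 142.3] [33.8 32.7] 28.0 rgb [ 91.   42.  101.7]
small_jar 0.52 at [234.1, 222.0] ztop 37.0 rect [549.8 216.3] [36.1 36. ] 89.8 rgb [34.2 31.2 29.1]
large_carton 0.71 at [187.0, 214.8] ztop 25.1 rect [560.4 337.9] [49.5 95. ] 18.6 rgb [127.5 120.3 109.9]
small_carton 0.88 at [243.3, 258.4] ztop 33.3 rect [452.9 196.9]
[... 845 characters left out ...]
] 2.4 rgb [142.3 132.8 114.4]
spot_small_jar 0.69 at [366.2, 223.8] ztop 12.5 rect [ 555.2 -116.1] [77.7 70.7] 4.3 rgb [143.6 134.3 115.9]
spot_small_jar 0.31 at [383.4, 243.5] ztop 21.4 rect [ 525.2 -165.4] [173.6 455.2] 3.9 rgb [95.4 92.4 85.4]
spot_large_carton 0.7 at [327.1, 225.4] ztop 12.6 rect [548.2 -22.1] [ 80.8 111.2] 4.1 rgb [141.1 131.2 113.2]
spot_small_carton 0.7 at [396.3, 219.7] ztop 13.1 rect [ 561.5 -208.9] [78.7 96.4] 3.5 rgb [142.8 133.2 114.9]
knob 0.5 [324.0, 224.8] [[532.8  -7.9  70. ]]
knob 0.49 [299.9, 218.4] [[547.8  51.1  70. ]]
bar_mid 0.81 [386.5, 216.0] [[ 562.6 -170.    36. ]]
kit_tray 0.7 [382.1, 235.8] [[ 516.5 -165.     0. ]]
scene cam at [102.1 932.1 793.5]
```

View pics/top1.png

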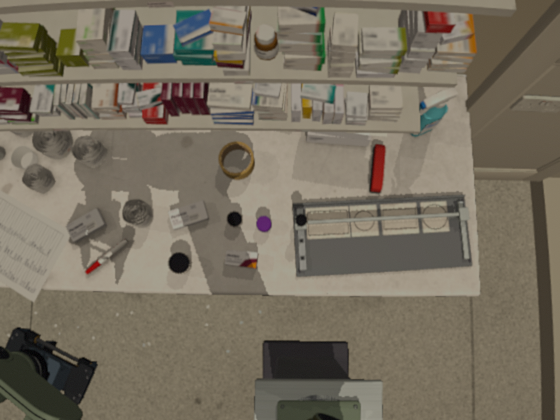

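View pics/scene1.png

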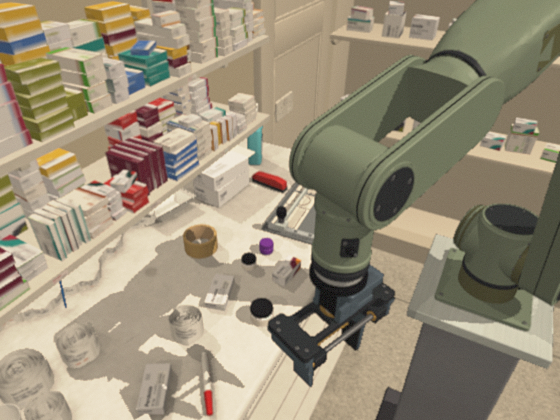

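The top view shows all four items: large jar at (179,263), large carton (188,214), small jar (234,219) and small carton (242,259). The purple look-alike is at (264,224) and the knob at (301,219). The scene view agrees. The card fit puts the tray origin at about (518,-165) with yaw 4.0°, which predicts the knob at (543,49); it was measured at (542,49).

send_rows:
  targets:
    - [[0,0,-0.059,0.135,-0.201,-0.025,-1],[0,0,-0.059,0.135,-0.201,-0.025,-1],[0,0,-0.059,0.135,-0.201,-0.025,-1],[0,0,-0.059,0.135,-0.201,-0.025,-1],[0,0,-0.059,0.135,-0.201,-0.025,-1],[0,0,-0.059,0.135,-0.201,-0.025,-1],[0,0,-0.059,0.135,-0.201,-0.025,-1],[0,0,-0.059,0.135,-0.201,-0.025,-1],[0,0,-0.059,0.135,-0.201,-0.025,-1],[0,0,-0.059,0.135,-0.201,-0.025,-1],[0,0,-0.059,0.135,-0.201,-0.025,-1],[0,0,-0.059,0.135,-0.201,-0.025,-1]]

```text
time_s: 2.05
ee_pos: [543.5, 47.6, 154.0]
ee_rot: [180.0, -0.0, 93.7]
force: [0.9, 0.8, 0.9]
gripper_width: 91.0
gripper_force: 0.0
```

send_rows:
  targets:
    - [[0,0,0,0,0,0,-1],[0,0,0,0,0,0,-1]]

```text
time_s: 2.25
ee_pos: [542.6, 48.7, 153.6]
ee_rot: [-179.9, -0.0, 93.8]
force: [-0.0, 1.0, 0.3]
gripper_width: 91.4
gripper_force: 0.0
```

```bash
python3 - <<'E'
from h import *
np.set_printoptions(precision=1,suppress=True)
C=cam("wrist"); p,d=optics.grab_frame("wrist"); save(p,"w1")
for r in optics.place_of("wrist","knob")[:2]: print(r, onz(C,[r["at"]],70))
v,u=np.mgrid[0:420:3,0:560:3]; u=u.ravel();v=v.ravel();dd=d[v,u];k=dd>0
P=withdepth(C,np.c_[u,v][k],dd[k]); T=P[(P[:,2]>76)&(P[:,2]<95)&(abs(P[:,0]-543)<30)&(abs(P[:,1]-49)<30)]
print(len(T),T.min(0),T.max(0))
E
```

```text
{'at': [280.5, 210.8], 'conf': 0.66} [[541.6  52.   70. ]]
87 [529.5  35.5  78. ] [556.3  64.   85.1]
```

send_rows:
  targets:
    - [[0,0,0,0.002,0.006,-0.17,-1],[0,0,0,0,0,-0.17,-1],[0,0,0,0,0,-0.16,-1],[0,0,0,0,0,0,-1],[0,0,0,0,0,0,1],[0,0,0,0,0,0,1],[0,0,0,0,0,0,1],[0,0,0,0,0,0,1],[0,0,0,0,0,0,1],[0,0,0,0,0,0,1],[0,0,0,0,0,0,1],[0,0,0,0,0,0,1]]
  grip_force: 40

```text
time_s: 3.55
ee_pos: [542.9, 50.6, 54.0]
ee_rot: [-180.0, -0.0, 93.9]
force: [-0.2, -1.0, -0.6]
gripper_width: 30.0
gripper_force: 0.0
```

send_rows:
  targets:
    - [[0,0,0,0,0,0,1],[0,0,0,0,0,0,1],[0,0,0,0,0,0.03,1],[0,0,0,0,0,0.028,1],[0,0,0,0,0,0,1],[0,0,0,0,0,0,1]]

```text
time_s: 4.15
ee_pos: [542.3, 50.6, 65.1]
ee_rot: [-179.9, 0.0, 93.9]
force: [0.4, -0.4, -7.8]
gripper_width: 27.1
gripper_force: 40.0
```

send_rows:
  targets:
    - [[0,0,0,-0.08,-0.0056,0,1],[0,0,0,-0.09,-0.0063,0,1],[0,0,0,-0.09,-0.0063,0,1],[0,0,0,-0.09,-0.0063,0,1],[0,0,0,-0.09,-0.0063,0,1],[0,0,0,0,0,0,1],[0,0,0,0,0,0,1],[0,0,0,0,0,0,1]]

```text
time_s: 4.95
ee_pos: [455.0, 44.8, 65.3]
ee_rot: [-179.9, -0.0, 93.9]
force: [-1.4, 2.8, -9.0]
gripper_width: 27.1
gripper_force: 40.0
```

send_rows:
  targets:
    - [[0,0,0,0,0,-0.03,1],[0,0,0,0,0,-0.028,1],[0,0,0,0,0,0,1],[0,0,0,0,0,0,1]]

```text
time_s: 5.35
ee_pos: [456.0, 44.8, 54.1]
ee_rot: [179.9, -0.0, 93.9]
force: [1.1, 4.4, -4.5]
gripper_width: 27.2
gripper_force: 40.0
```

send_rows:
  targets:
    - [[0,0,0,0,0,0,-1],[0,0,0,0,0,0,-1],[0,0,0,0,0,0,-1],[0,0,0,0,0,0,-1],[0,0,0,0,0,0,-1],[0,0,0,0,0,0,-1],[0,0,0,0,0,0.2,-1],[0,0,0,0,0,0.22,-1],[0,0,0,0,0,0.22,-1],[0,0,0,0,0,0,-1],[0,0,0,0,0,0,-1]]

```text
time_s: 6.45
ee_pos: [455.2, 44.5, 182.7]
ee_rot: [179.9, 0.0, 93.9]
force: [0.8, -0.6, -0.6]
gripper_width: 91.0
gripper_force: 0.0
```

```bash
cat > look2.py <<'E'
from h import *
import sys
np.set_printoptions(precision=1,suppress=True)
# usage: camera, pic name, object, height, [x y near]
def run(camn,pic,obj,h,near=None,R=60):
    C=cam(camn); s=env.state(); p,d=optics.grab_frame(camn); save(p,pic)
    print("tcp",s["ee_pos"],s["ee_rot"])
    if obj!="knob":
        for r in optics.silhouettes(camn,obj)[:3]:
            P,q=rect(C,r["mask"],d,h-8,h+12)
            if len(q)<20: continue
            b=cv2.minAreaRect(q[:,:2].astype(np.float32))
            print(obj,round(r["conf"],2),r["at"],"rect",np.array(b[0]),np.array(b[1]),round(b[2],1),"ztop",np.median(q[:,2]),"rgb",p[r["mask"]].mean(0))
    if near is not None:
        v,u=np.mgrid[0:420:2,0:560:2]; u=u.ravel();v=v.ravel();dd=d[v,u];k=dd>0
        P=withdepth(C,np.c_[u,v][k],dd[k]); T=P[(P[:,2]>h-5)&(P[:,2]<h+9)&(np.hypot(P[:,0]-near[0],P[:,1]-near[1])<R)]
        b=cv2.minAreaRect(T[:,:2].astype(np.float32)); print("near",len(T),np.array(b[0]),np.array(b[1]),round(b[2],1),"z",np.median(T[:,2]),"bbox mid",(T.min(0)+T.max(0))/2,T.max(0)-T.min(0))
a=sys.argv; run(a[1],a[2],a[3],float(a[4]),[float(a[5]),float(a[6])] if len(a)>6 else None,float(a[7]) if len(a)>7 else 60)
E
python3 look2.py wrist w2 knob 84 455 44 30
```

```text
tcp [455.2  44.5 182.7] [179.9   0.   93.9]
near 153 [455.3  45. ] [25.9 26.5] 38.0 z 83.260588526133 bbox mid [455.3  44.6  82.1] [29.5 26.4  6.2]
```

The knob's top is back at about 84 mm and 88 mm further forward, so the pin is home in the last hole. Next is the large carton.

send_rows:
  targets:
    - [[0,0,0.02,0.065,0.183,0,-1],[0,0,0.02,0.065,0.183,0,-1],[0,0,0.02,0.065,0.183,0,-1],[0,0,0.02,0.065,0.183,0,-1],[0,0,0.02,0.065,0.183,0,-1],[0,0,0.02,0.065,0.183,0,-1],[0,0,0.02,0.065,0.183,0,-1],[0,0,0.02,0.065,0.183,0,-1],[0,0,0,0,0,0,-1],[0,0,0,0,0,0,-1]]

```text
time_s: 7.5
ee_pos: [557.8, 337.1, 179.0]
ee_rot: [-179.7, 0.1, 108.4]
force: [0.2, -0.7, -0.5]
gripper_width: 91.2
gripper_force: 0.0
```

```bash
python3 look2.py wrist w3 large_carton 22 560 338 70
```

```text
tcp [557.8 337.1 179. ] [-179.7    0.1  108.4]
large_carton 0.6 [280.0, 192.8] rect [560.4 338.7] [49.3 95.1] 18.9 ztop 21.5837062540796 rgb [183.8 177.4 159.4]
near 838 [560.5 338.3] [48.4 94.1] 18.4 z 21.577348755793537 bbox mid [561.1 338.2  21.4] [ 73.8 103.4   4.7]
```

View pics/w3.png

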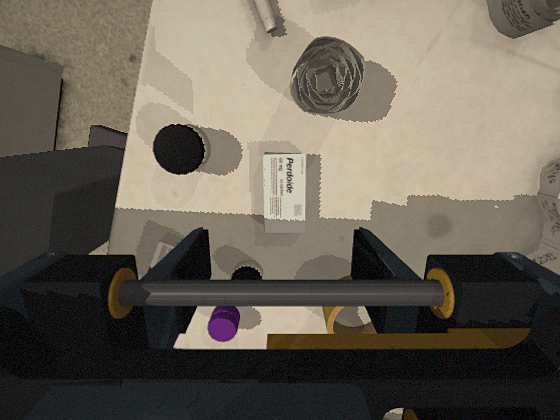

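The wrist view shows the large carton squared between the fingers at (285,192). The pouch roll (327,75) and large jar (180,149) are clear of it.

send_rows:
  targets:
    - [[0,0,0.002,0.013,0.007,-0.2,-1],[0,0,0,0,0,-0.2,-1],[0,0,0,0,0,-0.2,-1],[0,0,0,0,0,-0.2,-1],[0,0,0,0,0,-0.065,-1],[0,0,0,0,0,0,-1],[0,0,0,0,0,0,1],[0,0,0,0,0,0,1],[0,0,0,0,0,0,1],[0,0,0,0,0,0,1],[0,0,0,0,0,0,1],[0,0,0,0,0,0,1]]
  grip_force: 25

```text
time_s: 8.8
ee_pos: [561.7, 338.9, 9.5]
ee_rot: [180.0, -0.0, 108.5]
force: [0.3, -0.4, 2.4]
gripper_width: 49.9
gripper_force: 25.0
```

send_rows:
  targets:
    - [[0,0,0,0,0,0,1],[0,0,0,0,0,0,1]]

```text
time_s: 9.0
ee_pos: [561.7, 338.9, 9.5]
ee_rot: [180.0, -0.0, 108.5]
force: [-1.3, -0.7, 3.7]
gripper_width: 50.0
gripper_force: 25.0
```

send_rows:
  targets:
    - [[0,0,0,0,0,0.2,1],[0,0,0,0,0,0.2,1],[0,0,0,0,0,0.15,1],[0,0,-0.018,-0.0075,-0.2,0,1],[0,0,-0.018,-0.0075,-0.2,0,1],[0,0,-0.018,-0.0075,-0.2,0,1],[0,0,-0.018,-0.0075,-0.2,0,1],[0,0,-0.018,-0.0075,-0.2,0,1],[0,0,-0.018,-0.0075,-0.2,0,1],[0,0,-0.018,-0.0075,-0.2,0,1],[0,0,-0.018,-0.0075,-0.2,0,1],[0,0,-0.018,-0.0075,-0.2,0,1]]

```text
time_s: 10.2
ee_pos: [547.5, -22.8, 118.6]
ee_rot: [-180.0, -0.0, 93.9]
force: [0.0, -1.4, 0.8]
gripper_width: 50.0
gripper_force: 25.0
```

send_rows:
  targets:
    - [[0,0,0,0,0,0,1],[0,0,0,0,0,0,1],[0,0,0,0,0,0,1]]

```text
time_s: 10.5
ee_pos: [547.9, -20.4, 118.7]
ee_rot: [-180.0, -0.0, 94.0]
force: [0.1, -0.7, 0.2]
gripper_width: 50.5
gripper_force: 25.0
```

```bash
cat > spots.py <<'E'
from h import *
import sys
np.set_printoptions(precision=1,suppress=True)
C=cam("wrist"); s=env.state(); p,d=optics.grab_frame("wrist"); save(p,sys.argv[1]); print(s["ee_pos"],s["ee_rot"],s["gripper_width"])
for o in sys.argv[2:]:
    for r in optics.place_of("wrist",o)[:2]: print(o,round(r["conf"],2),r["at"],onz(C,[r["at"]],8.5))
    for r in optics.silhouettes("wrist",o)[:2]:
        P,q=rect(C,r["mask"],d,0,14)
        if len(q)>20:
            b=cv2.minAreaRect(q[:,:2].astype(np.float32)); print("  sil",round(r["conf"],2),np.array(b[0]),np.array(b[1]),round(b[2],1),np.median(q[:,2]))
E
python3 spots.py w4 spot_large_carton spot_small_jar spot_small_carton spot_large_jar
```

```text
[547.9 -20.4 118.7] [-180.   -0.   94.] 50.49862376992523
  sil 0.85 [544.4  20.2] [80.7 30.2] 2.6 8.575133118342478
  sil 0.77 [ 556.5 -169.2] [79.6  8.3] 3.9 8.470279319810004
```

View pics/w4.png

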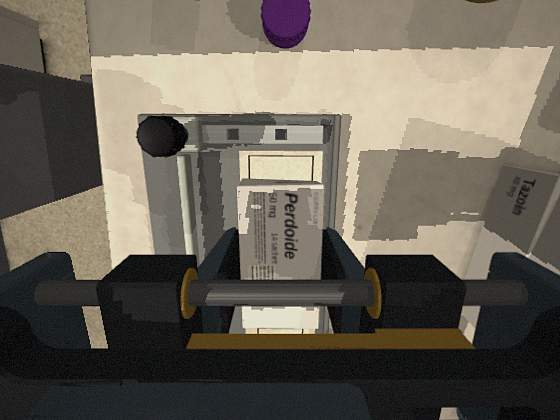

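The wrist view shows the carton aligned above its card. The card's left edge (y≈35) shows at (280,165) and the rear rim at (340,200).

send_rows:
  targets:
    - [[0,0,0,0,0,-0.18,1],[0,0,0,0,0,-0.18,1],[0,0,0,0,0,-0.12,1],[0,0,0,0,0,0,1],[0,0,0,0,0,-0.015,1],[0,0,0,0,0,0,1],[0,0,0,0,0,0,1]]

```text
time_s: 11.65
ee_pos: [549.1, -21.3, 21.4]
ee_rot: [179.8, 0.0, 93.9]
force: [0.1, 0.0, -0.8]
gripper_width: 49.7
gripper_force: 25.0
```

send_rows:
  targets:
    - [[0,0,0,0,0,-0.015,1],[0,0,0,0,0,0,1],[0,0,0,0,0,0,1]]

```text
time_s: 11.95
ee_pos: [548.4, -21.3, 17.5]
ee_rot: [179.9, 0.0, 93.9]
force: [0.5, -0.3, 1.0]
gripper_width: 50.3
gripper_force: 25.0
```

send_rows:
  targets:
    - [[0,0,0,0,0,0,-0.35],[0,0,0,0,0,0,-0.35],[0,0,0,0,0,0,-0.35],[0,0,0,0,0,0,-0.35],[0,0,0,0,0,0,-0.35],[0,0,0,0,0,0.15,-0.35],[0,0,0,0,0,0.2,-0.35],[0,0,0,0,0,0.2,-1],[0,0,0,0,0,0.2,-1],[0,0,0,0,0,0.05,-1]]

```text
time_s: 12.95
ee_pos: [550.5, -21.4, 181.8]
ee_rot: [179.5, 0.1, 93.9]
force: [0.3, -0.1, 0.1]
gripper_width: 82.7
gripper_force: 0.0
```

send_rows:
  targets:
    - [[0,0,0,0,0.198,0,-1],[0,0,0,0,0.198,0,-1],[0,0,0,0,0.198,0,-1],[0,0,0,0,0.198,0,-1],[0,0,0,0,0.198,0,-1],[0,0,0,0.005,0.198,0,-1],[0,0,0,0,0,0,-1],[0,0,0,0,0,0,-1]]

```text
time_s: 13.75
ee_pos: [548.3, 216.6, 175.8]
ee_rot: [-179.9, 0.1, 94.1]
force: [0.0, 0.3, 0.2]
gripper_width: 91.5
gripper_force: 0.0
```

```bash
python3 look2.py wrist w5 small_jar 34 550 216 35
```

```text
tcp [548.3 216.6 175.8] [-179.9    0.1   94.1]
small_jar 0.85 [271.9, 253.9] rect [540.  144.4] [37.6 38.4] 31.6 ztop 32.82487809335288 rgb [101.8  45.3 114.9]
small_jar 0.74 [286.9, 192.5] rect [550.3 218.1] [37.5 38.3] 18.5 ztop 32.994475476424725 rgb [27.3 25.3 24. ]
near 227 [550.  218.7] [36.9 36.5] 51.4 z 32.994475476424725 bbox mid [550.1 218.6  32.3] [38.1 36.8  6.5]
```

The network's two finds are the purple look-alike (first) and the black-capped small jar at (550,218), which is the one I want.

send_rows:
  targets:
    - [[0,0,0,0.009,0.008,-0.2,-1],[0,0,0,0,0,-0.2,-1],[0,0,0,0,0,-0.2,-1],[0,0,0,0,0,-0.2,-1],[0,0,0,0,0,-0.04,-1],[0,0,0,0,0,0,-1],[0,0,0,0,0,0,1],[0,0,0,0,0,0,1],[0,0,0,0,0,0,1],[0,0,0,0,0,0,1],[0,0,0,0,0,0,1],[0,0,0,0,0,0,1]]
  grip_force: 25

```text
time_s: 15.05
ee_pos: [550.9, 218.0, 9.2]
ee_rot: [180.0, -0.0, 94.0]
force: [-0.8, 0.0, 0.1]
gripper_width: 46.1
gripper_force: 0.0
```

send_rows:
  targets:
    - [[0,0,0,0,0,0,1],[0,0,0,0,0,0,1],[0,0,0,0,0,0,1]]

```text
time_s: 15.35
ee_pos: [550.8, 218.0, 9.0]
ee_rot: [180.0, -0.0, 93.9]
force: [-0.3, -0.1, 2.0]
gripper_width: 39.8
gripper_force: 25.0
```

send_rows:
  targets:
    - [[0,0,0,0,0,0.2,1],[0,0,0,0,0,0.2,1],[0,0,0,0,0,0.15,1],[0,0,0,0.002,-0.185,0,1],[0,0,0,0.002,-0.185,0,1],[0,0,0,0.002,-0.185,0,1],[0,0,0,0.002,-0.185,0,1],[0,0,0,0.002,-0.185,0,1],[0,0,0,0.002,-0.185,0,1],[0,0,0,0.002,-0.185,0,1],[0,0,0,0.002,-0.185,0,1],[0,0,0,0.002,-0.185,0,1]]

```text
time_s: 16.55
ee_pos: [554.1, -116.6, 118.8]
ee_rot: [-180.0, -0.0, 93.9]
force: [0.7, 0.2, -0.9]
gripper_width: 39.5
gripper_force: 25.0
```

send_rows:
  targets:
    - [[0,0,0,0,0,0,1],[0,0,0,0,0,0,1],[0,0,0,0,0,0,1]]

```text
time_s: 16.85
ee_pos: [554.2, -114.2, 118.7]
ee_rot: [-180.0, -0.0, 94.0]
force: [-0.5, 0.8, 0.0]
gripper_width: 39.1
gripper_force: 25.0
```

```bash
python3 look2.py wrist w6 large_carton 30 548 -22 60; python3 spots.py w6b spot_small_jar spot_small_carton spot_large_carton
```

```text
tcp [ 554.2 -114.2  118.7] [-180.   -0.   94.]
large_carton 0.82 [307.7, 99.2] rect [570.5 -17.1] [49.3 95.6] 3.2 ztop 29.658660220526485 rgb [219.7 215.8 198.4]
near 1699 [570.7 -16.7] [48.6 94.6] 3.9 z 29.679895051854146 bbox mid [570.2 -17.3  29.7] [53.7 96.4  5.5]
[ 554.3 -113.9  118.9] [-180.   -0.   94.] 39.09514509506966
spot_small_jar 0.89 [279.6, 209.7] [[ 553.1 -117.5    8.5]]
  sil 0.71 [ 553.2 -114.4] [81.9 69.7] 3.4 8.415899363225776
  sil 0.67 [ 689.3 -139. ] [130.5  30. ] 6.0 8.838223441309196
  sil 0.81 [ 561.9 -243.8] [80.6 27.5] 4.9 8.424170054687892
  sil 0.56 [546.1 -20.4] [ 80.9 112.9] 4.1 8.601635910160837
```

View pics/w6.png

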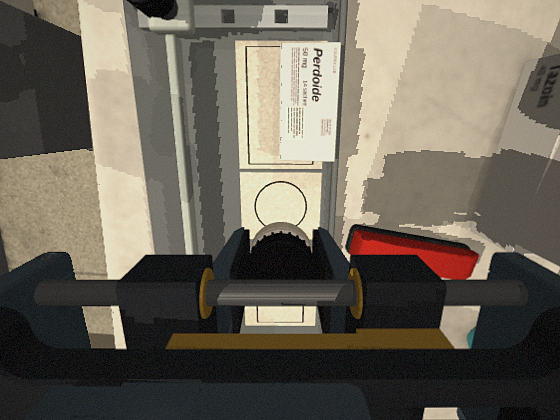

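The large carton has been knocked about 24 mm towards the rear rim: it shows at (308,100), off its card outline. I'll set the small jar down now (its circle is straight below) and then re-place the carton.

send_rows:
  targets:
    - [[0,0,0,0,0,-0.18,1],[0,0,0,0,0,-0.18,1],[0,0,0,0,0,-0.12,1],[0,0,0,0,0,-0.02,1],[0,0,0,0,0,-0.005,1],[0,0,0,0,0,0,1],[0,0,0,0,0,0,1]]

```text
time_s: 18.0
ee_pos: [555.3, -115.3, 19.0]
ee_rot: [179.9, 0.0, 93.9]
force: [-0.2, 0.0, -0.3]
gripper_width: 39.3
gripper_force: 25.0
```

send_rows:
  targets:
    - [[0,0,0,0,0,-0.01,1],[0,0,0,0,0,0,1],[0,0,0,0,0,0,-0.2],[0,0,0,0,0,0,-0.2],[0,0,0,0,0,0,-0.2],[0,0,0,0,0,0,-0.2],[0,0,0,0,0,0.1,-0.2],[0,0,0,0,0,0.2,-0.2],[0,0,0,0,0,0.2,-0.45],[0,0,0,0.04,0.17,0,-0.45],[0,0,0,0.04,0.17,0,-0.45],[0,0,0,0,0.15,0,-0.45]]

```text
time_s: 19.2
ee_pos: [571.3, -15.9, 116.4]
ee_rot: [179.9, -0.0, 93.9]
force: [0.9, -0.2, 0.4]
gripper_width: 66.4
gripper_force: 0.0
```

send_rows:
  targets:
    - [[0,0,0,0,0,0,-0.45],[0,0,0,0,0,0,-0.45]]

```text
time_s: 19.4
ee_pos: [570.2, -16.8, 115.8]
ee_rot: [-180.0, 0.0, 94.0]
force: [-0.7, 0.5, 0.4]
gripper_width: 66.2
gripper_force: 0.0
```

```bash
python3 look2.py wrist w7 large_carton 30 570 -17 60
```

```text
tcp [570.2 -16.8 115.8] [-180.    0.   94.]
large_carton 0.75 [280.1, 210.1] rect [570.3 -17.2] [49.4 95.5] 3.7 ztop 29.567330380602755 rgb [212.3 207.7 188.1]
near 1305 [570.5 -17.2] [48.9 95.4] 3.5 z 29.577147714815794 bbox mid [571.3 -16.7  28.5] [52.9 96.4  6.4]
```

View pics/w7.png

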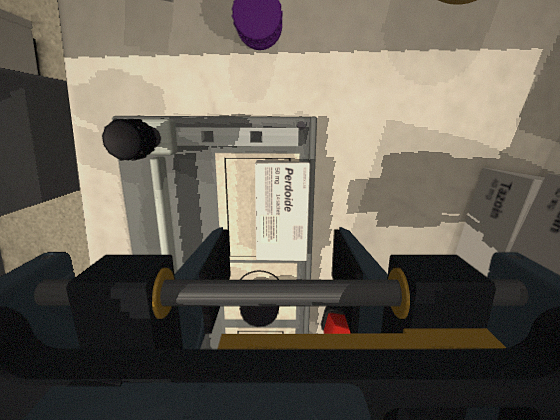

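The carton is centred between the fingers at (280,210). I'll re-grasp it above the rim height (TCP z≈19) and carry it back.

send_rows:
  targets:
    - [[0,0,0,0,0,-0.18,-0.45],[0,0,0,0,0,-0.18,-0.45],[0,0,0,0,0,-0.115,-0.45],[0,0,0,0,0,0,-0.45],[0,0,0,0,0,0,1],[0,0,0,0,0,0,1],[0,0,0,0,0,0,1],[0,0,0,0,0,0,1],[0,0,0,0,0,0,1]]

```text
time_s: 20.4
ee_pos: [571.3, -17.5, 22.6]
ee_rot: [179.8, 0.1, 94.0]
force: [-2.3, -2.6, 7.2]
gripper_width: 49.9
gripper_force: 25.0
```

send_rows:
  targets:
    - [[0,0,0,0,0,0.04,1],[0,0,0,-0.04,-0.006,0,1],[0,0,0,-0.04,-0.007,0,1],[0,0,0,-0.04,-0.007,0,1],[0,0,0,0,0,0,1],[0,0,0,0,0,0,1]]

```text
time_s: 21.0
ee_pos: [546.2, -21.1, 28.9]
ee_rot: [180.0, -0.0, 93.9]
force: [-0.3, -0.4, -0.5]
gripper_width: 49.8
gripper_force: 25.0
```

send_rows:
  targets:
    - [[0,0,0,0,0,-0.035,1],[0,0,0,0,0,0,1],[0,0,0,0,0,0,1]]

```text
time_s: 21.3
ee_pos: [547.3, -21.1, 21.9]
ee_rot: [179.9, 0.0, 93.9]
force: [2.0, -0.2, 1.8]
gripper_width: 49.7
gripper_force: 25.0
```

send_rows:
  targets:
    - [[0,0,0,0,0,0,-0.35],[0,0,0,0,0,0,-0.35],[0,0,0,0,0,0,-0.35],[0,0,0,0,0,0,-0.35],[0,0,0,0,0,0.1,-0.35],[0,0,0,0,0,0.2,-0.35],[0,0,0,0,0,0.2,-1],[0,0,0,0,0,0.2,-1],[0,0,0,0,0,0,-1],[0,0,0,0,0,0,-1]]

```text
time_s: 22.3
ee_pos: [546.6, -21.1, 162.7]
ee_rot: [179.9, 0.0, 93.9]
force: [0.3, -0.0, 0.5]
gripper_width: 89.9
gripper_force: 0.0
```

send_rows:
  targets:
    - [[0,0,-0.018,-0.078,0.182,0.03,-1],[0,0,-0.018,-0.078,0.182,0,-1],[0,0,-0.018,-0.078,0.182,0,-1],[0,0,-0.018,-0.078,0.182,0,-1],[0,0,-0.018,-0.078,0.182,0,-1],[0,0,-0.018,-0.078,0.182,0,-1],[0,0,0,0,0,0,-1],[0,0,0,0,0,0,-1]]

```text
time_s: 23.1
ee_pos: [451.6, 197.4, 166.4]
ee_rot: [-179.8, 0.1, 84.4]
force: [-0.6, 0.6, -0.3]
gripper_width: 91.2
gripper_force: 0.0
```

```bash
python3 look2.py wrist w8 small_carton 30 453 197 55
```

```text
tcp [451.6 197.4 166.4] [-179.8    0.1   84.4]
small_carton 0.73 [277.0, 198.4] rect [449.9 197.7] [80.4 38.6] 84.6 ztop 29.247113507380845 rgb [132.8 113.4 100.5]
near 610 [449.4 198.6] [78.7 36.9] 85.1 z 29.253980834810704 bbox mid [449.7 197.9  28.3] [42.8 80.2  6.2]
```

send_rows:
  targets:
    - [[0,0,0,-0.005,0.002,-0.2,-1],[0,0,0,0,0,-0.2,-1],[0,0,0,0,0,-0.2,-1],[0,0,0,0,0,-0.18,-1],[0,0,0,0,0,0,-1],[0,0,0,0,0,0,1],[0,0,0,0,0,0,1],[0,0,0,0,0,0,1],[0,0,0,0,0,0,1],[0,0,0,0,0,0,1],[0,0,0,0,0,0,1],[0,0,0,0,0,0,1]]

```text
time_s: 24.4
ee_pos: [451.8, 197.8, 12.2]
ee_rot: [180.0, -0.0, 84.2]
force: [0.1, -0.7, 2.4]
gripper_width: 39.5
gripper_force: 25.0
```

send_rows:
  targets:
    - [[0,0,0,0,0,0,1],[0,0,0,0,0,0,1]]

```text
time_s: 24.6
ee_pos: [451.8, 197.8, 12.2]
ee_rot: [180.0, -0.0, 84.2]
force: [-2.1, -0.3, 3.9]
gripper_width: 39.4
gripper_force: 25.0
```

send_rows:
  targets:
    - [[0,0,0,0,0,0.2,1],[0,0,0,0,0,0.2,1],[0,0,0,0,0,0.15,1],[0,0,0.012,0.06,-0.225,0,1],[0,0,0.012,0.06,-0.225,0,1],[0,0,0.012,0.06,-0.225,0,1],[0,0,0.012,0.06,-0.225,0,1],[0,0,0.012,0.06,-0.225,0,1],[0,0,0.012,0.06,-0.225,0,1],[0,0,0.012,0.06,-0.225,0,1],[0,0,0.012,0.06,-0.225,0,1],[0,0,0.012,0.063,-0.23,0,1]]

```text
time_s: 25.8
ee_pos: [560.3, -210.1, 121.5]
ee_rot: [-180.0, -0.0, 94.0]
force: [1.2, 0.2, -0.2]
gripper_width: 39.2
gripper_force: 25.0
```

send_rows:
  targets:
    - [[0,0,0,0,0,0,1],[0,0,0,0,0,0,1],[0,0,0,0,0,0,1]]

```text
time_s: 26.1
ee_pos: [559.7, -207.2, 121.5]
ee_rot: [-179.9, -0.1, 94.0]
force: [-0.5, 0.4, 0.2]
gripper_width: 39.3
gripper_force: 25.0
```

```bash
python3 spots.py w9 spot_small_carton spot_large_jar; python3 look2.py wrist w9b small_jar 42 554 -115 45; python3 look2.py wrist w9c large_carton 30 547 -21 60
```

```text
[ 559.7 -207.2  121.5] [-179.9   -0.1   94. ] 39.32184452752463
  sil 0.83 [ 558.4 -195.7] [79.8 69.4] 3.8 8.538103669986555
tcp [ 560.3 -207.2  122.2] [180.  -0.  94.]
small_jar 0.9 [287.1, 107.3] rect [ 555.1 -115.1] [37.6 37.4] 67.1 ztop 41.12223080540929 rgb [34.4 32.1 32.6]
near 440 [ 554.5 -115.2] [36.5 38. ] 4.2 z 41.13276828589878 bbox mid [ 554.6 -115.2   40.3] [37.  38.6  6.3]
tcp [ 560.4 -207.6  122.2] [180.   0.  94.]
large_carton 0.59 [279.0, 27.7] rect [548.3 -51.4] [49.7 34.2] 3.9 ztop 29.597999020365705 rgb [214.6 212.  195.3]
large_carton 0.25 [283.5, 107.6] rect [ 554.6 -115.3] [38.  38.5] 13.5 ztop 40.97869523207055 rgb [36.6 34.2 34.2]
near 753 [548.7 -51.3] [49.  33.9] 3.7 z 29.67789617278072 bbox mid [549.1 -50.9  29. ] [50.2 35.9  7.8]
```

View pics/w9.png

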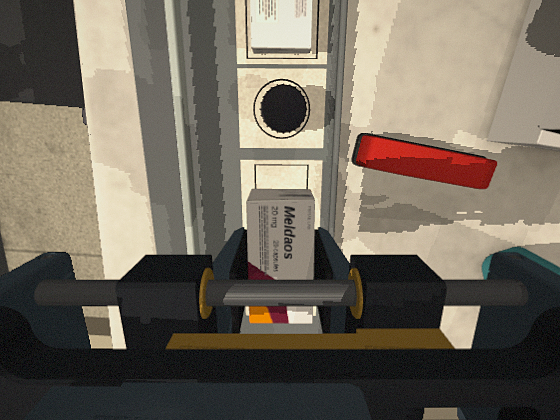

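All good so far: the small jar sits in its circle (285,107), the large carton is inside its rectangle again, and the small carton is above its card.

send_rows:
  targets:
    - [[0,0,0,-0.002,-0.006,-0.18,1],[0,0,0,0,0,-0.18,1],[0,0,0,0,0,-0.12,1],[0,0,0,0,0,-0.02,1],[0,0,0,0,0,-0.005,1],[0,0,0,0,0,0,1],[0,0,0,0,0,0,1]]

```text
time_s: 27.25
ee_pos: [560.7, -209.8, 21.9]
ee_rot: [179.9, 0.0, 93.9]
force: [0.3, -0.2, -1.1]
gripper_width: 39.7
gripper_force: 25.0
```

send_rows:
  targets:
    - [[0,0,0,0,0,-0.01,1],[0,0,0,0,0,0,1],[0,0,0,0,0,0,-0.2],[0,0,0,0,0,0,-0.2],[0,0,0,0,0,0,-0.2],[0,0,0,0,0,0,-0.2],[0,0,0,0,0,0.1,-0.2],[0,0,0,0,0,0.2,-0.2],[0,0,0,0,0,0.2,-1],[0,0,0,0,0,0.2,-1],[0,0,0,0,0,0,-1]]

```text
time_s: 28.35
ee_pos: [563.4, -210.8, 165.2]
ee_rot: [179.4, 0.3, 93.9]
force: [1.4, -0.5, 0.3]
gripper_width: 76.1
gripper_force: 0.0
```

send_rows:
  targets:
    - [[0,0,0,-0.051,0.232,0,-1],[0,0,0,-0.051,0.232,0,-1],[0,0,0,-0.051,0.232,0,-1],[0,0,0,-0.051,0.232,0,-1],[0,0,0,-0.051,0.232,0,-1],[0,0,0,-0.051,0.232,0,-1],[0,0,0,-0.051,0.232,0,-1],[0,0,0,-0.051,0.232,0,-1],[0,0,0,-0.051,0.232,0,-1],[0,0,0,-0.051,0.232,0,-1],[0,0,0,-0.051,0.232,0,-1],[0,0,0,-0.051,0.232,0,-1]]

```text
time_s: 29.55
ee_pos: [436.5, 348.9, 158.1]
ee_rot: [-180.0, 0.0, 94.0]
force: [1.4, -0.1, 0.1]
gripper_width: 91.3
gripper_force: 0.0
```

send_rows:
  targets:
    - [[0,0,0,0,0,0,-1],[0,0,0,0,0,0,-1],[0,0,0,0,0,0,-1]]

```text
time_s: 29.85
ee_pos: [437.4, 346.1, 158.3]
ee_rot: [-179.9, 0.1, 93.9]
force: [0.4, 0.3, 0.3]
gripper_width: 91.2
gripper_force: 0.0
```

```bash
python3 look2.py wrist w10 large_jar 42 438 351 45
```

```text
tcp [437.4 346.1 158.3] [-179.9    0.1   93.9]
large_jar 0.8 [281.3, 194.1] rect [435.9 353.7] [51.5 49.6] 74.8 ztop 41.01166401630354 rgb [32.1 29.7 28.9]
near 487 [435.4 353.6] [49.6 50.9] 5.1 z 40.97919061717789 bbox mid [435.8 353.2  40.2] [50.  51.5  6.2]
```

send_rows:
  targets:
    - [[0,0,0,-0.008,0.036,-0.2,-1],[0,0,0,0,0,-0.2,-1],[0,0,0,0,0,-0.2,-1],[0,0,0,0,0,-0.13,-1],[0,0,0,0,0,0,-1],[0,0,0,0,0,0,1],[0,0,0,0,0,0,1],[0,0,0,0,0,0,1],[0,0,0,0,0,0,1],[0,0,0,0,0,0,1],[0,0,0,0,0,0,1],[0,0,0,0,0,0,1]]

```text
time_s: 31.15
ee_pos: [436.4, 354.8, 13.8]
ee_rot: [179.9, -0.0, 94.0]
force: [-1.0, -1.0, 5.3]
gripper_width: 53.6
gripper_force: 25.0
```

send_rows:
  targets:
    - [[0,0,0,0,0,0.2,1],[0,0,0,0,0,0.2,1],[0,0,0,0,0,0.15,1],[0,0,0,0.0465,-0.234,0,1],[0,0,0,0.0465,-0.234,0,1],[0,0,0,0.0465,-0.234,0,1],[0,0,0,0.0465,-0.234,0,1],[0,0,0,0.0465,-0.234,0,1],[0,0,0,0.0465,-0.234,0,1],[0,0,0,0.0465,-0.234,0,1],[0,0,0,0.0465,-0.234,0,1],[0,0,0,0.0465,-0.234,0,1]]

```text
time_s: 32.35
ee_pos: [519.4, -68.5, 122.6]
ee_rot: [-180.0, -0.0, 93.9]
force: [0.4, 1.0, -1.2]
gripper_width: 53.4
gripper_force: 25.0
```

send_rows:
  targets:
    - [[0,0,0,0.0465,-0.234,0,1],[0,0,0,0.0465,-0.234,0,1],[0,0,0,0.0465,-0.234,0,1],[0,0,0,0.0465,-0.234,0,1],[0,0,0,0.0465,-0.234,0,1],[0,0,0,0,0,0,1],[0,0,0,0,0,0,1],[0,0,0,0,0,0,1]]

```text
time_s: 33.15
ee_pos: [565.6, -299.5, 122.3]
ee_rot: [-179.9, -0.1, 94.0]
force: [-1.0, -0.1, -0.9]
gripper_width: 53.7
gripper_force: 25.0
```

```bash
python3 spots.py w11 spot_large_jar; python3 look2.py wrist w11b small_carton 38 560 -209 55
```

```text
[ 565.6 -299.5  122.3] [-179.9   -0.1   94. ] 53.70556744764119
spot_large_jar 0.61 [281.8, 211.0] [[ 566.6 -305.2    8.5]]
spot_large_jar 0.56 [172.2, 44.5] [[ 459.5 -159.2    8.5]]
  sil 0.72 [ 565.4 -296.7] [81.8 61.4] 3.8 8.511907110940541
tcp [ 566.1 -299.2  123.1] [-180.   -0.   94.]
near 1140 [ 560.6 -209. ] [38.6 78.9] 3.9 z 37.301823607998415 bbox mid [ 561.3 -209.    36.7] [42.4 80.9  5.6]
```

View pics/w11.png

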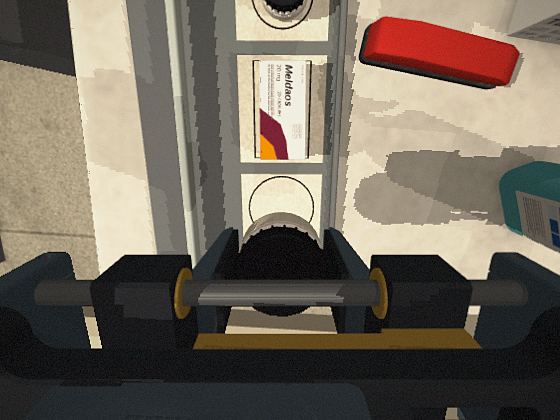

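The small carton is in its rectangle (282,108). The large jar is above its circle, whose centre works out at about (566,-301.5).

send_rows:
  targets:
    - [[0,0,0,0,-0.006,-0.18,1],[0,0,0,0,0,-0.18,1],[0,0,0,0,0,-0.12,1],[0,0,0,0,0,-0.02,1],[0,0,0,0,0,0,1],[0,0,0,0,0,0,1]]

```text
time_s: 34.0
ee_pos: [567.0, -302.0, 24.1]
ee_rot: [179.9, 0.1, 94.0]
force: [0.0, 0.3, -0.6]
gripper_width: 53.9
gripper_force: 25.0
```

Lower slightly, release to about 66 mm and rise. Then I'll go towards the knob at (455,45) and take a look from there.

send_rows:
  targets:
    - [[0,0,0,0,0,-0.01,1],[0,0,0,0,0,0,1],[0,0,0,0,0,0,-0.45],[0,0,0,0,0,0,-0.45],[0,0,0,0,0,0,-0.45],[0,0,0,0,0,0,-0.45],[0,0,0,0,0,0.1,-0.45],[0,0,0,0,0,0.2,-0.45],[0,0,0,0,0,0.2,-1],[0,0,0,0,0,0.2,-1],[0,0,0,0,0,0,-1]]

```text
time_s: 35.1
ee_pos: [569.4, -303.6, 167.8]
ee_rot: [179.4, 0.4, 93.9]
force: [0.8, -0.8, -0.4]
gripper_width: 87.6
gripper_force: 0.0
```

send_rows:
  targets:
    - [[0,0,0,-0.069,0.216,0,-1],[0,0,0,-0.069,0.216,0,-1],[0,0,0,-0.069,0.216,0,-1],[0,0,0,-0.069,0.216,0,-1],[0,0,0,-0.069,0.216,0,-1],[0,0,0,-0.069,0.216,0,-1],[0,0,0,-0.069,0.216,0,-1],[0,0,0,-0.069,0.216,0,-1],[0,0,0,0,0,0,-1],[0,0,0,0,0,0,-1],[0,0,0,0,0,0,-1]]

```text
time_s: 36.2
ee_pos: [456.1, 42.9, 160.7]
ee_rot: [180.0, 0.0, 93.9]
force: [0.5, 0.6, -0.4]
gripper_width: 91.4
gripper_force: 0.0
```

```bash
python3 look2.py wrist w12 knob 84 455 45 30; python3 look2.py top t12 large_jar 42; python3 look2.py top t12 small_carton 36;  python3 look2.py top t12 small_jar 40;python3 look2.py top t12 large_carton 30
```

```text
tcp [456.1  42.9 160.7] [180.    0.   93.9]
near 182 [455.1  44.9] [26.9 26.6] 42.2 z 83.34737228013985 bbox mid [455.8  44.3  82.2] [27.4 28.7  5.8]
tcp [456.2  42.7 160.7] [-180.     0.    93.9]
large_jar 0.92 [437.4, 215.7] rect [ 567.5 -303.3] [49.2 51.4] 16.5 ztop 50.20880173409603 rgb [42.  38.4 35.7]
tcp [456.2  42.6 160.8] [-180.     0.    93.8]
small_carton 0.75 [402.1, 217.6] rect [ 562.2 -209.9] [37.  81.4] 3.5 ztop 38.56838110219667 rgb [141.4 124.3 111.7]
tcp [456.1  42.8 160.8] [-180.     0.    93.8]
small_jar 0.65 [262.5, 223.0] rect [539.4 141.4] [33.7 32.8] 0.3 ztop 34.55163906153939 rgb [82.7 39.5 91.9]
small_jar 0.56 [364.3, 219.2] rect [ 555.3 -116.4] [34.6 37.3] 29.8 ztop 42.149008600723846 rgb [44.9 41.  37.8]
small_jar 0.53 [134.4, 214.3] rect [560.6 465.7] [65.1 66.3] 9.3 ztop 44.314270369018914 rgb [92.3 85.8 75.7]
tcp [456.   43.1 160.9] [-180.     0.    93.9]
```

View pics/t12.png

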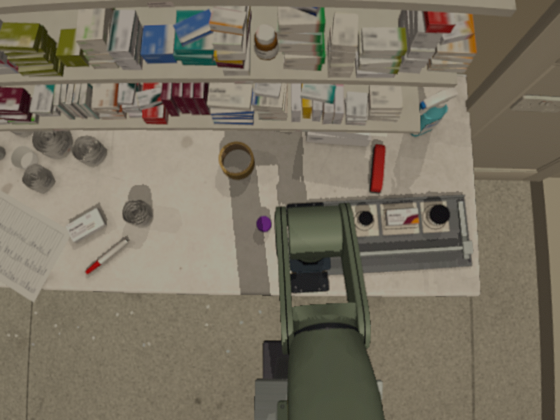

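The top view shows the small jar (366,218), small carton (402,217) and large jar (438,215) in their outlines. Their positions match the card centres to about 1 mm. Now the plunger again.

send_rows:
  targets:
    - [[0,0,0,-0.003,0.009,-0.18,-1],[0,0,0,0,0,-0.18,-1],[0,0,0,0,0,-0.175,-1],[0,0,0,0,0,0,-1],[0,0,0,0,0,0,1],[0,0,0,0,0,0,1],[0,0,0,0,0,0,1],[0,0,0,0,0,0,1],[0,0,0,0,0,0,1],[0,0,0,0,0,0,1],[0,0,0,0,0,0,1],[0,0,0,0,0,0,1]]
  grip_force: 40

```text
time_s: 37.85
ee_pos: [455.2, 45.5, 54.0]
ee_rot: [180.0, 0.0, 93.9]
force: [0.1, 0.8, 0.0]
gripper_width: 30.1
gripper_force: 0.0
```

send_rows:
  targets:
    - [[0,0,0,0,0,0,1],[0,0,0,0,0,0,1],[0,0,0,0,0,0.03,1],[0,0,0,0,0,0.028,1],[0,0,0,0,0,0,1],[0,0,0,0,0,0,1]]

```text
time_s: 38.45
ee_pos: [454.6, 45.5, 65.2]
ee_rot: [-179.9, 0.0, 93.9]
force: [0.1, 0.5, -8.0]
gripper_width: 27.4
gripper_force: 40.0
```

send_rows:
  targets:
    - [[0,0,0,0.07,0.005,0,1],[0,0,0,0.075,0.005,0,1],[0,0,0,0.075,0.005,0,1],[0,0,0,0,0,0,1],[0,0,0,0,0,0,1],[0,0,0,0,0,0,1],[0,0,0,0,0,-0.03,1],[0,0,0,0,0,-0.028,1],[0,0,0,0,0,0,1],[0,0,0,0,0,0,1]]

```text
time_s: 39.45
ee_pos: [499.3, 48.4, 54.1]
ee_rot: [180.0, 0.0, 94.0]
force: [0.1, -1.1, -4.1]
gripper_width: 27.3
gripper_force: 40.0
```

send_rows:
  targets:
    - [[0,0,0,0,0,0,-1],[0,0,0,0,0,0,-1],[0,0,0,0,0,0,-1],[0,0,0,0,0,0,-1],[0,0,0,0,0,0,-1],[0,0,0,0,0,0,-1],[0,0,0,0,0,0.2,-1],[0,0,0,0,0,0.2,-1],[0,0,0,0,0,0.2,-1],[0,0,0,0,0,0,-1],[0,0,0,0,0,0,-1],[0,0,0,0,0,0,-1]]

```text
time_s: 40.65
ee_pos: [498.2, 48.5, 172.7]
ee_rot: [-179.9, 0.0, 93.9]
force: [-0.1, 0.5, -1.1]
gripper_width: 91.1
gripper_force: 0.0
```

```bash
python3 look2.py wrist w13 knob 84 499 48 30
```

```text
tcp [498.2  48.5 172.7] [-179.9    0.    93.9]
near 166 [498.6  47.7] [26.7 26.5] 57.5 z 83.26169034093795 bbox mid [498.7  47.9  82. ] [26.8 27.3  5.9]
```

send_rows:
  targets:
    - [[0,0,0,-0.08,0.2,0,-1],[0,0,0,-0.08,0.2,0,-1],[0,0,0,-0.08,0.2,0,-1],[0,0,0,-0.08,0.2,0,-1],[0,0,0,-0.08,0.2,0,-1],[0,0,0,-0.08,0.2,0,-1],[0,0,0,0,0.2,0,-1],[0,0,0,0,0,0,-1],[0,0,0,0,0,0,-1]]

```text
time_s: 41.6
ee_pos: [402.4, 328.4, 172.4]
ee_rot: [-179.9, 0.1, 94.1]
force: [-0.2, -0.0, 0.1]
gripper_width: 91.1
gripper_force: 0.0
```

```bash
python3 look2.py top t14 large_carton 30 548 -21 55; python3 look2.py top t14 large_jar 50 567 -303 45; python3 look2.py top t14 small_jar 42 555 -116 45;  python3 look2.py top t14 small_carton 38 562 -210 50; python3 look2.py top t14 knob 84 499 48 30
```

```text
tcp [402.4 328.4 172.4] [-179.9    0.1   94.1]
large_carton 0.7 [328.4, 222.3] rect [547.1 -21.9] [49.6 95.5] 3.7 ztop 30.76990633801711 rgb [164.3 159.4 147.2]
near 202 [536.  -22.2] [72.  93.3] 2.2 z 31.11946525345195 bbox mid [535.9 -21.7  31.9] [73.6 92.1 13.8]
tcp [402.8 327.3 173. ] [-179.9    0.1   93.9]
large_jar 0.81 [439.9, 216.1] rect [ 567.3 -303.2] [48.  51.3] 6.8 ztop 50.374555490020384 rgb [41.4 38.  35.6]
large_jar 0.35 [240.3, 173.1] rect [702.2 215.5] [88.6 88. ] 2.3 ztop 47.57129583278129 rgb [84.3 67.5 42.9]
near 76 [ 568.5 -303.7] [46.6 46.1] 44.1 z 50.746180195738134 bbox mid [ 569.5 -303.    50.3] [46.3 47.2  9.9]
tcp [403.2 327.2 173.5] [-179.9    0.1   93.9]
small_jar 0.74 [264.8, 223.6] rect [539.7 141. ] [32.1 34.1] 61.9 ztop 35.80656792381478 rgb [ 98.8  50.6 108. ]
small_jar 0.54 [365.8, 219.1] rect [ 555.9 -116.2] [35.2 37.1] 22.2 ztop 42.141632682689306 rgb [50.2 46.1 42.1]
near 46 [ 541.  -116.8] [60.5 31.2] 2.4 z 42.56308362427296 bbox mid [ 541.1 -116.3   41.9] [61.1 31.3  9.2]
tcp [403.4 327.4 173.9] [-180.     0.    93.9]
small_carton 0.92 [401.1, 216.4] rect [ 562.6 -209.9] [37.5 82.2] 3.8 ztop 38.5322185419634 rgb [145.6 128.4 115.6]
near 131 [ 547.7 -210. ] [62.1 82.9] 1.0 z 38.57296299823747 bbox mid [ 547.7 -209.7   38.3] [62.6 83.2 10.1]
tcp [403.4 327.8 174.1] [180.   -0.   93.9]
near 25 [500.3  46. ] [24.2 19.4] 0.1 z 84.45436313641767 bbox mid [500.3  46.   83.2] [24.3 19.5  8.3]
```

View pics/t14.png

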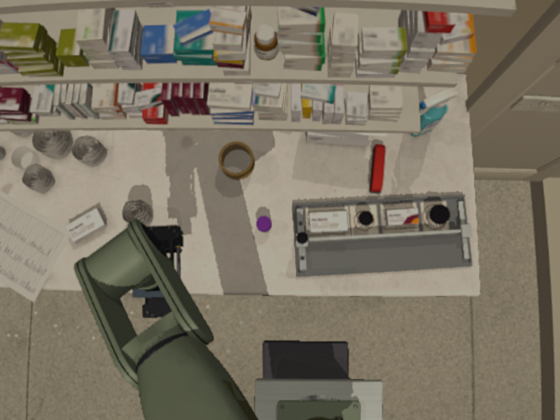

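The final top view shows the large carton (327,221), small jar (366,218), small carton (402,217) and large jar (439,214) all on their cards. The bar is in front of them in the middle hole, with the knob at rest height at (302,238).

```bash
python3 -c "
from workcell import env
print(env.job_done())"
```

```text
the job is handed in; nothing more can be done
None
```

The ward kit is made up and handed in (no verdict was returned): all four items measured within about 2 mm of their outline centres, cartons square with the tray, and the bar's pin is home in the middle hole. The large carton was displaced once along the way and I put it back.

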